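# Switch the relay tester off and take out the tested relay

### The job

The test is over: press the red key of the tester until it latches down and the yellow key pops up, without pressing the white or blue key. Then swing the socket's clamp lever fully open, lift the amber relay out and stand it upright in the tray compartment with the green pad, without dropping it. Leave the lever open and everything else where it stands.

Things in the scene. Friction and masses are not known exactly. Their poses are not given: they have to be found in the camera images.
- console: Grey bench tester, fixed, 140 (x) x 190 (y) x 214 mm high; origin at the middle of its underside on the bench, body x points from its keys to its back. Four keys (red, yellow, white, blue; order varies) stand in a row along body y at -48, -16, 16, 48 mm, on a panel that slopes up towards +x at 35 degrees, outward normal (-0.574, 0, 0.819) in the body frame.
- panel_mid (a point): Centre of the sloped key panel, at (-15, 0, 75) mm in the console frame. Raised key tops stand 14 mm out from it, latched ones 6 mm. Keys are pressed along (0.574, 0, -0.819) of the console frame. A steady press (50 mm/s or slower) of 9 to 10 mm, springs 2 to 3 N with short peaks to about 6 N, latches a key and frees the one that was down; a fast jab may fail to free it.
- guard_mid (a point): Middle of the steel guard bar over the keys, 14 mm thick, along the console's y from -88 to 88 mm, at x = -23, z = 207 mm in its frame, 120 mm straight above the raised key tops; from its ends it runs level back to x = 55 mm, then down posts to the base. It bars an upright tool: tilt the tool about 35 degrees, in line with the press direction.
- key_red_top (a point): Middle of the top face of the red key of the console, up at the start, to be pressed; moves with the key. The cap's top face is 30 mm (up the slope) x 22 mm (along the row), parallel to the sloped panel. Key order in the row differs from run to run.
- key_yellow_top (a point): Middle of the top face of the yellow key of the console, latched down at the start; moves with the key. The cap's top face is 30 mm (up the slope) x 22 mm (along the row), parallel to the sloped panel. Key order in the row differs from run to run.
- key_white_top (a point): Middle of the top face of the white key of the console, up, to be left alone; moves with the key. The cap's top face is 30 mm (up the slope) x 22 mm (along the row), parallel to the sloped panel. Key order in the row differs from run to run.
- key_blue_top (a point): Middle of the top face of the blue key of the console, up, to be left alone; moves with the key. The cap's top face is 30 mm (up the slope) x 22 mm (along the row), parallel to the sloped panel. Key order in the row differs from run to run.
- key_red (a joint): Travel of the red key along its press direction, m: 0 is fully up, latched down is about 0.0077, hard stop at 0.010.
- key_yellow (a joint): Travel of the yellow key along its press direction, m: 0 is fully up, latched down is about 0.0077, hard stop at 0.010.
- key_white (a joint): Travel of the white key along its press direction, m: 0 is fully up, latched down is about 0.0077, hard stop at 0.010.
- key_blue (a joint): Travel of the blue key along its press direction, m: 0 is fully up, latched down is about 0.0077, hard stop at 0.010.
- socket: Black test socket block, fixed, 56 mm wide (y), x from -55 to 75 mm in its frame, base 15 mm high; origin on the bench. The relay's nest is centred at x = -5, y = 0: floor at z = 15 mm, walls 4 mm thick up to z = 25 mm, 2 mm play all round. Two aluminium posts at x = 50, y = -12 and 12 mm carry the clamp hinge, top at z = 77 mm.
- clamp_hinge (a point): Hinge axis of the clamp lever, at (50, 0, 66) mm in the socket frame; the axis is the socket's y. Does not move.
- clamp_grip (a point): Middle of the orange cross bar of the lever's bail handle: round, 12 mm thick, 60 mm long, along the socket's y, 85 mm from the hinge, held at its ends by 8 mm side rods (44 mm free between). Shut, it lies to the socket's -x of the hinge, 25 degrees above level; opening swings it up, over and down to +x. A 65 x 14 x 8 mm arm lies level over the relay when shut, 2 mm clear of it.
- clamp (a joint): Clamp lever angle, rad: 0 shut over the relay, 1.8 fully open (stop). Stiff hinge, about 0.12 N m; it stays where it is left.
- relay_mid (a point): Centre of the amber plug-in relay, loose, 30 (x) x 24 (y) x 45 mm high (z), about 60 g, point half-way up (22.5 mm). Stands upright in the nest, its x along the socket's x, foot at z = 15 mm, so its top 35 mm show above the nest walls.
- tray: Grey tray, fixed, 62 (x) x 150 (y) x 14 mm high, walls 4 mm, floor 4 mm thick, three compartments in a row along its y at -48.7, 0, 48.7 mm, each 54 (x) x 44.7 (y) mm inside. Origin at the middle of its underside. Two hold blue relays, one the green pad.
- pad: Green pad, fixed, 40 x 40 x 2 mm, on the floor of the free compartment; origin at the middle of its underside, 4 mm above the bench. Its top is where the relay's foot goes.
- relay_a: Blue relay standing in a tray compartment, loose, 45 mm high, 24 mm along the tray's x and 30 mm along its y; origin at the middle of its foot. To be left alone.
- relay_b: Another such blue relay in another compartment. To be left alone.
- jar: White jar with black cap, loose, 56 mm wide, 100 mm high, standing on the bench in front of the tester; origin at the middle of its underside. To be left alone.
- parts_bin: Grey open bin of screws, loose, 90 x 110 x 55 mm high, on the bench beside the tester; origin at the middle of its underside. To be left alone.
There are look-alikes about, which are no part of the job. What is shaped like the socket but pink is not meant. Of the things that look like the pad, the smaller one is meant.

How it is judged:
By the outcome, as a careful person would: the job done as asked, in the order asked, and still so for the second after the job is handed in, with the robot touching nothing.
It also fails if it takes over 72 s, if anything falls off the work surface, if the arm or the gripper's body presses on something with over 40 N, if the wrist force passes 120 N, or if a joint passes its speed limit or range.

### The arm

A 7-joint arm with a two-finger parallel gripper is mounted at the origin on the work surface. World frame = base frame: x ahead of the robot, y to its left, z up, the work surface at z = 0. Lengths are in m, angles in rad, forces in N, time in s.
With the tool pointing down it reaches from about 0.35 to 0.9 m from the base axis. Payload 8.1 kg.
Tool frame: the origin (TCP) lies on the mounting face of the last link; the fingertips stand 178 mm ahead of it and the grasp point (between the pads) lies 159 mm ahead of it; y points along the fingers, z is the direction in which the jaws open and shut, and the axes are right-handed (so a half turn about y gives the same grasp; the last joint's range is limited). The gripper opens to 92 mm and grips with 3 to 60 N. Pads are 19 mm wide; open, the fingers measure 130 mm over their backs; the gripper's body (75 mm by 190 mm) begins 47 mm behind the grasp point.
Start: joints at [1.201, 0.434, 0.025, 1.573, -0.012, 1.134, -0.075], TCP at [0.165, -0.603, 0.405] pointing down, gripper open.
Joint ranges: [-2.62, 2.62], [-0.44, 2.09], [-1.27, 1.32], [0.08, 2.57], [-1.32, 4.46], [0.12, 2], [-2.74, 2.74]. Speed limits (rad/s): [2.22, 2.22, 3.01, 3.01, 3.14, 3.14, 3.14].

### API

Orientations are given as a unit quaternion [w, x, y, z].
In Python, from station import * gives the robot as it stands. Calls block until the motion is done:
- movep(position, orientation): joint-space move of the TCP to a pose.
- line_to(position, attitude=None, speed=0.15, until_force=None): straight line of the TCP; attitude=None keeps the orientation; speed is the mean speed in m/s. With until_force (N) it stops when the force on the tool has changed by that much, and returns True; else False.
- goto_joints(angles): joint-space move.
- open_jaws() and close(grip_force=None): open the fingers fully, or close them until they stop; grip_force is the grip in N (None keeps the last).
- hold(seconds).
- ik(position, orientation): joint angles nearest the present ones, or None.
- read_state(): the state.
- get_image(name): name is "scene" or "top"; returns the picture (420x560x3 uint8, blue, green, red); there is no depth.
- camera_params(name): a dict with "camera_matrix" (3x3 intrinsics, pixels), "position" and "orientation" of the camera in the world. Camera axes: x right, y down, z forward; pixel columns grow to the right and rows downward; lengths in m; the calibration is good to about 2 mm. A picture is of the moment at which its call begins. camera_params takes no time and is no camera call.
A pose or a line that the arm cannot do raises MotionError and nothing moves.
- hand_in(): hands the job in, once; it reports no verdict.
The state is a dict: "clock": time; "joints": joint angles; "dq": joint speeds; "tau": joint torques, N m; "tcp_pos": TCP position; "orientation": TCP orientation; "force": force on the tool from outside, world axes, zero at the start; "ft_torque": the same for the moment, N m; "opening": finger opening in m.
Only numpy, scipy, OpenCV 4.12 (cv2) and the standard library are available. Lean on these libraries where they do the work, as an engineer would, in place of code of your own. Each camera call takes 0.05 s, during which the arm holds its last target.

## Working session

There is one attempt and no reset: what is moved stays moved. The work goes in short steps, each a Python script; the robot and the scene stay as the last script left them, time stands still between calls to the robot, and variables do not carry over. Pictures are saved under pics/ and viewed, and the job is handed in when it is done.

```bash
ls; mkdir -p pics; python3 - <<'E'
from station import *
import cv2,numpy as np
for n in("scene","top"):
    im=get_image(n); cv2.imwrite(f"pics/{n}0.png",im)
    p=camera_params(n); print(n,p)
s=read_state(); print(s["clock"],s["tcp_pos"],s["orientation"],s["opening"])
E
```

```text
pics
scene {'camera_matrix': array([[514.29777607,   0.        , 276.30131513],
       [  0.        , 514.29777607, 206.63519379],
       [  0.        ,   0.        ,   1.        ]]), 'position': array([1.05679389, 0.63179981, 1.15552811]), 'orientation': array([-0.11875322,  0.3189645 ,  0.8816212 , -0.32696083])}
top {'camera_matrix': array([[545.77697523,   0.        , 279.17816519],
       [  0.        , 545.77697523, 209.32605823],
       [  0.        ,   0.        ,   1.        ]]), 'position': array([ 0.32866403, -0.04310694,  1.75190593]), 'orientation': array([-0.04211813,  0.70659369, -0.70547775,  0.03539167])}
0.1 [ 0.16470478 -0.60269067  0.40405299] [ 0.09392793 -0.09413476  0.70130793 -0.70034518] 0.0912636046578916
```

View pics/scene0.png

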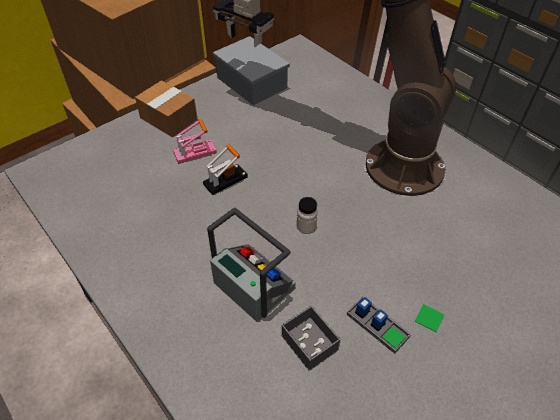

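View pics/top0.png

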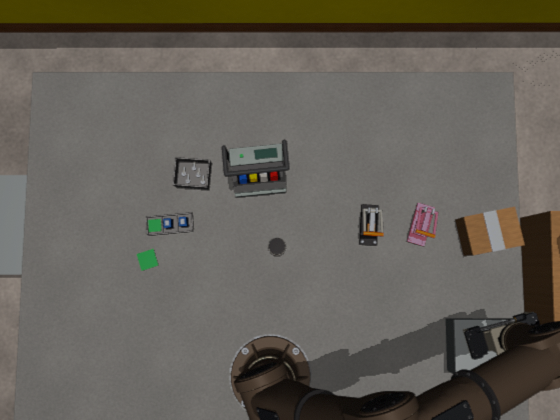

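In the top view, the console is at about (257,170) with its keys in the row at v≈178. The black socket is at (371,225), its pink look-alike at (423,224), and the jar at (277,247). The tray is at (170,224) with a small green pad at (154,225), and a larger green square lies loose at (148,260). Next I'll enlarge these areas.

```bash
cat > h.py <<'E'
import numpy as np,cv2
from scipy.spatial.transform import Rotation as R
from station import *
def cam(n):
    p=camera_params(n);q=p["orientation"]
    return p["camera_matrix"],np.array(p["position"]),R.from_quat([q[1],q[2],q[3],q[0]]).as_matrix()
def ray(n,uv):
    K,c,M=cam(n); d=M@np.linalg.solve(K,[uv[0],uv[1],1]); return c,d/np.linalg.norm(d)
def onz(n,uv,z):
    c,d=ray(n,uv); return c+d*(z-c[2])/d[2]
def tri(a,b):
    c1,d1=ray("top",a);c2,d2=ray("scene",b)
    t=np.linalg.lstsq(np.c_[d1,-d2],c2-c1,rcond=None)[0]
    p,q=c1+t[0]*d1,c2+t[1]*d2
    return (p+q)/2,np.linalg.norm(p-q)
def proj(n,P):
    K,c,M=cam(n); v=K@(M.T@(np.asarray(P)-c)); return v[:2]/v[2]
def quat(M):
    q=R.from_matrix(M).as_quat(); return [q[3],q[0],q[1],q[2]]
def Rq(q): return R.from_quat([q[1],q[2],q[3],q[0]]).as_matrix()
E
python3 - <<'E'
import cv2,numpy as np
t=cv2.imread("pics/top0.png");s=cv2.imread("pics/scene0.png")
def c(im,x,y,w,h,k):return cv2.resize(im[y:y+h,x:x+w],None,fx=k,fy=k,interpolation=cv2.INTER_CUBIC)
cv2.imwrite("pics/c1.png",np.hstack([c(t,215,130,80,75,5),c(t,350,190,80,75,5)]))
cv2.imwrite("pics/c2.png",np.hstack([c(s,165,110,90,90,4),c(s,205,205,100,90,4)]))
cv2.imwrite("pics/c3.png",np.hstack([c(t,135,200,65,75,5),c(s,340,285,110,94,4)[:375]]))
E
```

```text
(no output)
```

View pics/c1.png

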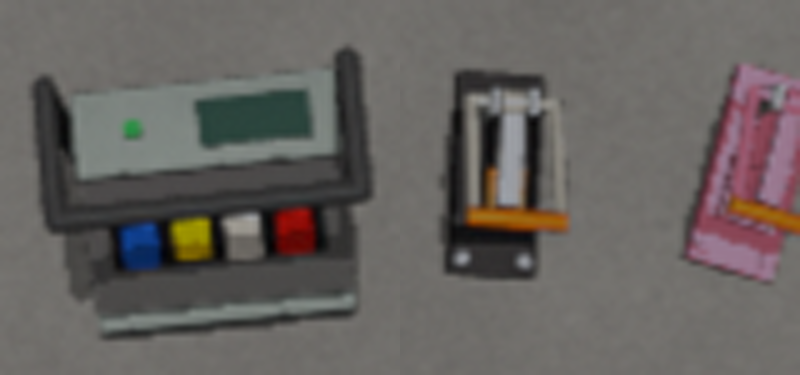

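View pics/c2.png

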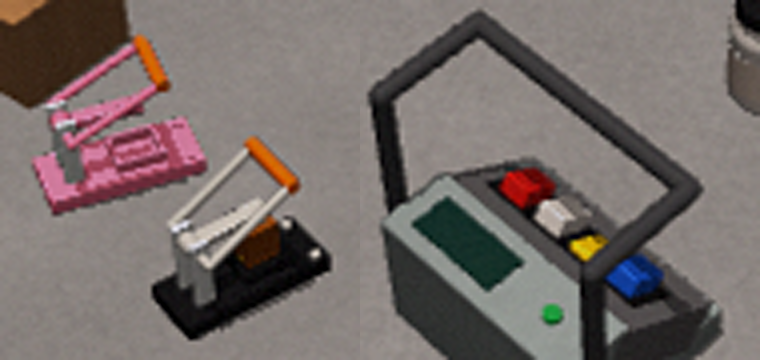

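View pics/c3.png

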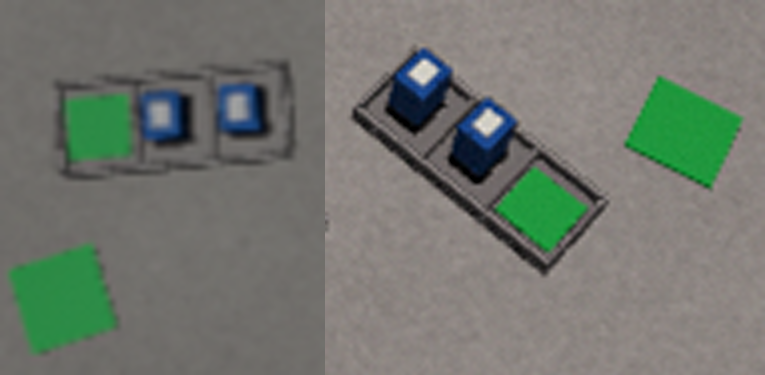

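The black socket, which holds the amber relay, is the one meant, not the pink one at (423,224). The small pad inside the tray is the one meant, not the larger loose square at (148,260). Key order from +y to -y is blue, yellow, white, red. Next I'll measure with masks.

```bash
cat > meas.py <<'E'
from h import *
t=cv2.imread("pics/top0.png");s=cv2.imread("pics/scene0.png")
def mask(im,lo,hi,box,vmin=0):
    x,y,w,h=box; hsv=cv2.cvtColor(im,cv2.COLOR_BGR2HSV)
    m=cv2.inRange(hsv,lo,hi); o=np.zeros_like(m); o[y:y+h,x:x+w]=m[y:y+h,x:x+w]
    return o
def cen(m):
    ys,xs=np.nonzero(m); return np.array([xs.mean(),ys.mean()]),len(xs)
C={"red":((0,150,120),(8,255,255)),"yellow":((22,150,120),(32,255,255)),"blue":((105,150,110),(125,255,255)),"green":((45,120,70),(75,255,255)),"orange":((8,180,130),(20,255,255))}
bt=(230,165,60,25);bs=(240,240,45,45)
for k in("red","blue"):
    mt=mask(t,*C[k],bt);ms=mask(s,*C[k],bs)
    a,na=cen(mt);b,nb=cen(ms);print(k,a,na,b,nb,tri(a,b))
a,na=cen(mask(t,*C["green"],(140,210,30,30)));b,nb=cen(mask(s,*C["green"],(370,320,45,35)))
print("pad",a,na,b,nb,onz("top",a,.006),onz("scene",b,.006),tri(a,b))
mt=mask(t,*C["green"],(140,210,30,30));
print("pad rect",cv2.minAreaRect(np.argwhere(mt)[:,::-1].astype(np.float32)))
mt=mask(t,*C["orange"],(350,231,40,8));ms=mask(s,*C["orange"],(222,140,20,20))
a,na=cen(mt);b,nb=cen(ms);print("bar",a,na,b,nb,tri(a,b))
for m in(mt,ms):
    pts=np.argwhere(m)[:,::-1].astype(np.float32);r=cv2.minAreaRect(pts);print(r,cv2.boxPoints(r).tolist())
E
python3 meas.py
```

```text
red [273.5        173.83333333] 24 [244.27083333 251.27083333] 48 (array([ 0.62427436, -0.01063194,  0.08496388]), np.float64(0.00417344842245629))
blue [242.5        176.83333333] 24 [271.54 273.78] 50 (array([0.61433706, 0.08579638, 0.08444383]), np.float64(0.0027320848325404824))
pad [154.33333333 225.07638889] 144 [393.55686275 336.77647059] 255 [0.46953111 0.37503656 0.006     ] [0.47076432 0.37349491 0.006     ] (array([0.47011593, 0.37423435, 0.00603634]), np.float64(0.0019554860191588787))
pad rect ((154.0, 225.0), (12.0, 12.0), 90.0)
bar [373.01694915 233.47457627] 59 [232.32692308 150.28846154] 52 (array([ 0.43793462, -0.31084683,  0.10910281]), np.float64(0.003154839295653598))
((373.0, 233.5), (3.0, 18.0), 90.0) [[364.0, 232.0], [382.0, 232.0], [382.0, 235.0], [364.0, 235.0]]
((232.25001525878906, 150.25), (14.849242210388184, 2.8284268379211426), 45.0) [[226.00001525878906, 146.0], [228.00001525878906, 144.0], [238.50001525878906, 154.5], [236.50001525878906, 156.5]]
```

```bash
python3 - <<'E'
from h import *
t=cv2.imread("pics/top0.png");s=cv2.imread("pics/scene0.png")
def c(im,x,y,w,h,k):return cv2.resize(im[y:y+h,x:x+w],None,fx=k,fy=k,interpolation=cv2.INTER_CUBIC)
g=cv2.cvtColor(t,cv2.COLOR_BGR2GRAY)
m=np.zeros_like(g);roi=np.max(t,2)[195:255,350:395];m[195:255,350:395]=(roi<72)*255
n,l,st,_=cv2.connectedComponentsWithStats(m);i=1+np.argmax(st[1:,4]);pts=np.argwhere(l==i)[:,::-1].astype(np.float32)
r=cv2.minAreaRect(pts);print(r,len(pts))
bx=cv2.boxPoints(r);P=[onz("top",p,.015) for p in bx];print(np.round(P,4))
for i in range(4):print(np.linalg.norm(P[i]-P[i-1]))
print("ctr",onz("top",r[0],.015))
print("guard ends",onz("top",(224.8,173.6),.207),onz("top",(287,169),.207))
print("front edge",onz("top",(215+103/5,130+330/5),.01),onz("top",(215+357/5,130+307/5),.01))
# tray
print("tray edges",[onz("top",(135+a/5,200+b/5),.014) for a,b in((57,82),(287,62),(293,157),(65,177))])
a=c(t,345,195,45,55,10);b=c(s,200,138,50,55,10)
cv2.imwrite("pics/c4.png",np.hstack([a[:,:400],b[:,:400]]))
E
```

```text
((367.7785949707031, 224.59613037109375), (18.513511657714844, 40.94023132324219), 3.0940582752227783) 318
[[ 0.4077 -0.2751  0.015 ]
 [ 0.5384 -0.2839  0.015 ]
 [ 0.5353 -0.3429  0.015 ]
 [ 0.4046 -0.3336  0.015 ]]
0.05862450784173019
0.13103525670144378
0.059104464773297
0.1309750158853031
ctr [ 0.47124997 -0.30885209  0.015     ]
guard ends [0.60180555 0.12815011 0.207     ] [ 0.61526508 -0.05042138  0.207     ]
front edge [0.56351142 0.1142024  0.01      ] [ 0.57859923 -0.04945958  0.01      ]
tray edges [array([0.4967508 , 0.39937345, 0.014     ]), array([0.50981061, 0.2518984 , 0.014     ]), array([0.44879763, 0.24686782, 0.014     ]), array([0.4357905 , 0.39249555, 0.014     ])]
```

View pics/c4.png

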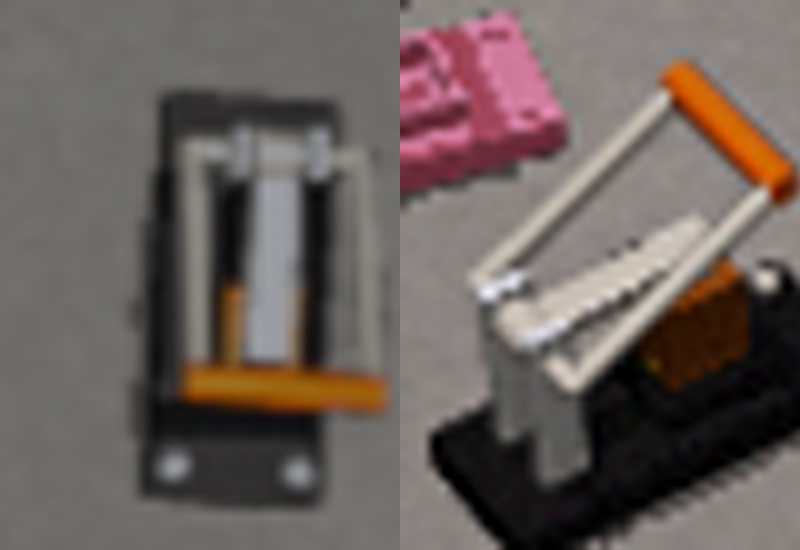

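```bash
python3 - <<'E'
from h import *
t=cv2.imread("pics/top0.png");s=cv2.imread("pics/scene0.png")
def c(im,x,y,w,h,k):return cv2.resize(im[y:y+h,x:x+w],None,fx=k,fy=k,interpolation=cv2.INTER_CUBIC)
a=c(t,260,160,40,45,10);b=c(s,230,230,40,45,10)
im=np.hstack([a,b]);im=cv2.convertScaleAbs(im,alpha=1.6,beta=15)
cv2.imwrite("pics/c5.png",im)
E
```

```text
(no output)
```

View pics/c5.png

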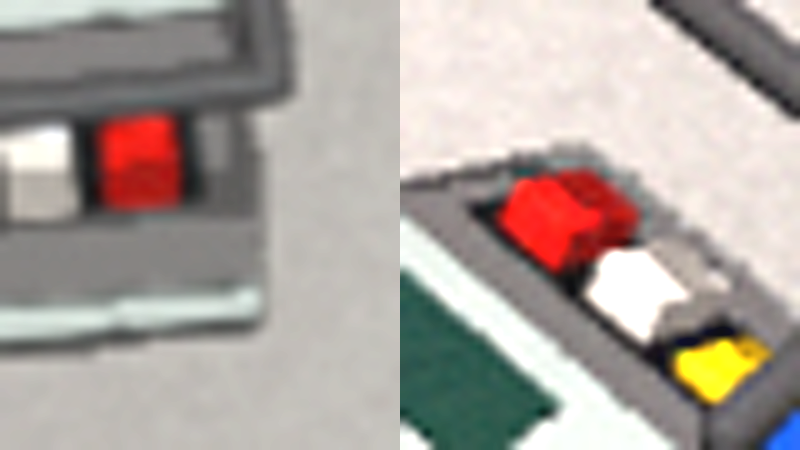

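```bash
python3 - <<'E'
from h import *
print("red low edge",onz("top",(273.9,180.7),.078)+[.0123,0,0])
print("red L/R",onz("top",(269.8,177),.082)[:2],onz("top",(277.9,177),.082)[:2])
import cv2
t=cv2.imread("pics/top0.png");s=cv2.imread("pics/scene0.png")
def m(im,b):
    x,y,w,h=b;r=im[y:y+h,x:x+w].astype(int);k=(r[...,2]>60)&(r[...,2]>2.2*r[...,1])&(r[...,2]>2.2*r[...,0])
    ys,xs=np.nonzero(k);return xs+x,ys+y
for im,b in((t,(262,165,25,20)),(s,(236,242,25,20))):
    xs,ys=m(im,b);print(xs.min(),xs.max(),ys.min(),ys.max(),xs.mean(),ys.mean(),len(xs))
for P in([.621,-.010,.0865],):
    print(proj("top",P),proj("scene",P))
# predicted with yaw 5: key corners and panel
yaw=np.radians(5);Rz=R.from_euler("z",yaw).as_matrix()
K=np.array([.621,-.010,.0865]);up=Rz@[.819,0,.574];y=Rz@[0,1,0]
for a,b in((15,11),(15,-11),(-15,-11),(-15,11)):
    P=K+up*a/1e3+y*b/1e3;print(a,b,proj("top",P).round(1),proj("scene",P).round(1))
E
```

```text
red low edge [ 0.61464717 -0.01039416  0.078     ]
red L/R [0.61328882 0.00227209] [ 0.61330119 -0.02283181]
270 277 171 180 273.6111111111111 175.75 72
240 253 247 256 246.25252525252526 251.25252525252526 99
[273.73928879 174.2943412 ] [246.22447854 250.49695737]
15 11 [269.8 170.2] [245.4 253.8]
15 -11 [276.9 169.6] [239.6 248.8]
-15 -11 [277.7 178.4] [247.  247.3]
-15 11 [270.6 179. ] [252.8 252.2]
```

```bash
cat >> h.py <<'E'
YC=np.radians(5.0)
RC=R.from_euler("z",YC).as_matrix()
KR=np.array([.6185,-.0100,.0865])
D=RC@[.5736,0,-.8192]
YB=RC@[0,1,0]
def att(y,z):
    y=np.array(y,float);z=np.array(z,float);return np.c_[np.cross(y,z),y,z]
E
python3 - <<'E'
from h import *
s=read_state();print(Rq(s["orientation"]).round(3),s["force"])
T=KR-.005*YB
for sg in(1,-1):
    q=quat(att(D,sg*YB))
    for b in(.15,.03,-.012):
        j=ik(T-D*(.178+b),q);print(sg,b,None if j is None else np.round(j,2))
E
```

```text
[[-0.965 -0.     0.264]
 [-0.264  0.001 -0.965]
 [ 0.    -1.    -0.001]] [ 0.3420018  -0.10476959 -0.35747577]
1 0.15 [ 0.44  0.09 -0.51  2.31  0.15  0.14  1.47]
1 0.03 [ 0.76  0.58 -1.05  2.26  1.8   0.48 -0.06]
1 -0.012 [ 0.45  0.54 -0.64  2.25  2.16  0.33 -0.46]
-1 0.15 [ 0.1   0.07 -0.15  2.34 -0.13  0.13 -1.41]
-1 0.03 [ 0.22  0.38 -0.33  2.29  2.47  0.16  2.31]
-1 -0.012 [ 0.21  0.48 -0.33  2.26  2.57  0.23  2.22]
```

```bash
python3 - <<'E'
from h import *
T=KR-.005*YB
q=quat(att(D,YB))
movep(T-D*(.178+.15),q)
close(20)
s=read_state();print(s["clock"],s["joints"],s["tcp_pos"],s["opening"])
cv2.imwrite("pics/s1.png",get_image("scene"))
try:
    r=line_to(T-D*(.178+.025),speed=.12,until_force=8); print("line",r)
except Exception as e: print("ERR",e)
s=read_state();print(s["clock"],s["joints"],s["tcp_pos"],s["force"])
cv2.imwrite("pics/s2.png",get_image("scene"));cv2.imwrite("pics/t2.png",get_image("top"))
E
```

```text
3.9667 [ 0.44488577  0.09393599 -0.5054371   2.31309262  0.15285865  0.13713522
  1.46882132] [ 0.43150303 -0.03137799  0.3551846 ] 0.0006475542877565357
ERR the arm cannot follow that straight line within its joint ranges
4.0167 [ 0.44487932  0.09392417 -0.50543484  2.31306518  0.1528768   0.13711912
  1.4688345 ] [ 0.43151787 -0.03137545  0.35520211] [ 0.26432969  0.26677837 -0.28298631]
```

```bash
python3 - <<'E'
from h import *
T=KR-.005*YB
for tl in(30,33,35,38,40):
  a=np.radians(tl);d=RC@[np.sin(a),0,-np.cos(a)]
  for b in(.15,.1,.06,.03,.0,-.012):
    j=ik(T-d*.178-D*b,quat(att(d,YB)));print(tl,b,None if j is None else np.round(j,2))
E
```

```text
30 0.15 [ 0.45  0.11 -0.52  2.24  0.14  0.29  1.48]
30 0.1 [ 0.27  0.21 -0.36  2.24  0.35  0.18  1.27]
30 0.06 [ 0.25  0.31 -0.35  2.23  0.77  0.13  0.85]
30 0.03 [ 0.38  0.4  -0.54  2.21  1.32  0.2   0.33]
30 0.0 [ 0.49  0.51 -0.69  2.18  1.56  0.3   0.13]
30 -0.012 [ 0.19  0.46 -0.31  2.19  1.77  0.12 -0.13]
33 0.15 [ 0.45  0.1  -0.51  2.28  0.14  0.2   1.48]
33 0.1 [ 0.42  0.23 -0.53  2.28  0.88  0.13  0.75]
33 0.06 [ 0.53  0.36 -0.69  2.26  1.53  0.22  0.13]
33 0.03 [ 0.76  0.58 -1.05  2.23  1.67  0.48  0.08]
33 0.0 [ 0.73  0.67 -1.05  2.21  1.76  0.54  0.02]
33 -0.012 [ 0.72  0.7  -1.05  2.2   1.79  0.57  0.  ]
35 0.15 [ 0.44  0.09 -0.51  2.31  0.15  0.14  1.47]
35 0.1 [ 0.58  0.26 -0.71  2.3   1.4   0.15  0.25]
35 0.06 [ 0.79  0.48 -1.05  2.27  1.7   0.4   0.02]
35 0.03 [ 0.76  0.58 -1.05  2.26  1.8   0.48 -0.06]
35 0.0 [ 0.73  0.67 -1.05  2.24  1.88  0.55 -0.1 ]
35 -0.012 [ 0.73  0.71 -1.05  2.23  1.91  0.58 -0.1 ]
38 0.15 None
38 0.1 [ 0.83  0.35 -1.02  2.33  1.8   0.28 -0.11]
38 0.06 [ 0.78  0.49 -1.04  2.32  1.94  0.42 -0.22]
38 0.03 [ 0.76  0.59 -1.04  2.3   2.    0.5  -0.25]
38 0.0 [ 0.74  0.68 -1.05  2.28  2.05  0.58 -0.25]
38 -0.012 [ 0.73  0.72 -1.05  2.27  2.07  0.61 -0.25]
40 0.15 None
40 0.1 [ 0.83  0.35 -1.01  2.36  2.02  0.3  -0.33]
40 0.06 [ 0.79  0.49 -1.04  2.34  2.09  0.44 -0.36]
40 0.03 [ 0.76  0.6  -1.05  2.33  2.12  0.54 -0.35]
40 0.0 [ 0.74  0.7  -1.05  2.3   2.16  0.62 -0.34]
40 -0.012 [ 0.73  0.73 -1.05  2.29  2.17  0.64 -0.34]
```

View pics/s2.png

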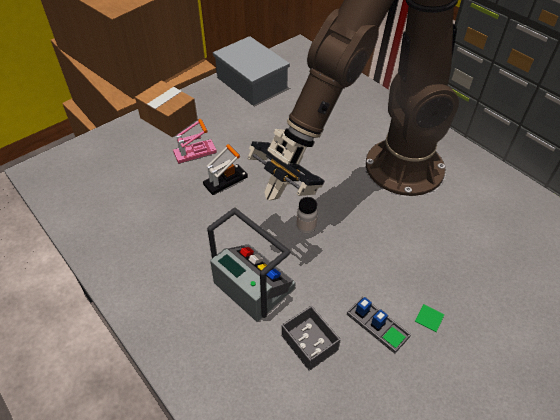

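```bash
python3 - <<'E'
from h import *
T=KR-.005*YB
q=quat(att(D,YB))
movep(T-D*(.178+.1),q)
try:
    r=line_to(T-D*(.178+.025),speed=.12,until_force=8); print("line",r)
except Exception as e: print("ERR",e)
s=read_state();print(s["clock"],s["joints"],s["tcp_pos"],s["force"])
cv2.imwrite("pics/s3.png",get_image("scene"));cv2.imwrite("pics/t3.png",get_image("top"))
def c(im,x,y,w,h,k):return cv2.resize(im[y:y+h,x:x+w],None,fx=k,fy=k,interpolation=cv2.INTER_CUBIC)
cv2.imwrite("pics/c6.png",np.hstack([c(cv2.imread("pics/t3.png"),215,140,100,100,4),c(cv2.imread("pics/s3.png"),200,180,100,100,4)]))
E
```

```text
line False
6.25 [ 0.58150289  0.48510544 -0.79390108  2.26385504  1.93089669  0.33426029
 -0.22974615] [ 0.50275736 -0.02503993  0.25317058] [-0.1638236   0.03227791 -0.16357223]
```

View pics/c6.png

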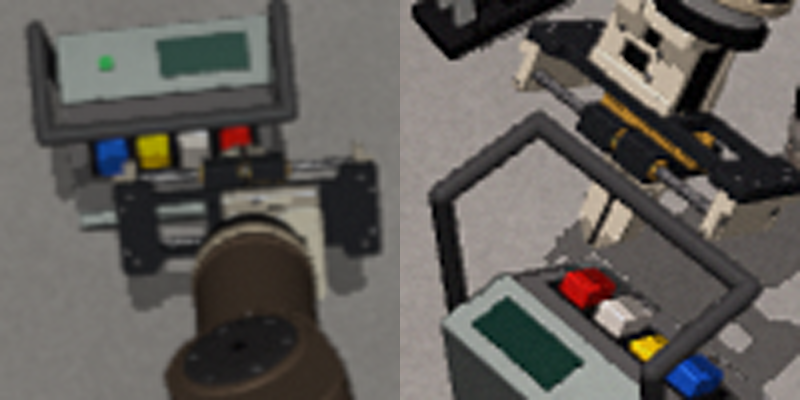

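The closed tips are lined up above the red key (top crop (237,135), scene crop (590,285)) and clear of the white key and the guard. Pressing now.

```bash
python3 - <<'E'
from h import *
T=KR-.005*YB
s=read_state();p0=np.array(s["tcp_pos"]);print("tip px",proj("scene",p0+.178*D))
line_to(T-D*(.178+.004),speed=.06,until_force=6)
a=np.array(read_state()["tcp_pos"])
r=line_to(T+D*(-.178+.02),speed=.03,until_force=12)
s=read_state();b=np.array(s["tcp_pos"]);print(r,"depth past est. top",(b-(T-D*.178))@D,s["force"],(a-(T-D*.178))@D)
hold(.3)
r=line_to(T-D*(.178+.05),speed=.1);
s=read_state();print(s["clock"],s["force"])
cv2.imwrite("pics/s4.png",get_image("scene"));cv2.imwrite("pics/t4.png",get_image("top"))
def c(im,x,y,w,h,k):return cv2.resize(im[y:y+h,x:x+w],None,fx=k,fy=k,interpolation=cv2.INTER_CUBIC)
cv2.imwrite("pics/c7.png",np.hstack([c(cv2.imread("pics/t4.png"),215,150,60,50,7),c(cv2.imread("pics/s4.png"),230,230,54,50,7)]))
E
```

```text
tip px [249.51814277 240.73738908]
True depth past est. top 0.0008772985905662554 [-0.12597833 -0.7570515   3.11751941] -0.0038266377770728387
8.175 [-0.59255285 -0.34598064 -0.25217848]
```

View pics/c7.png

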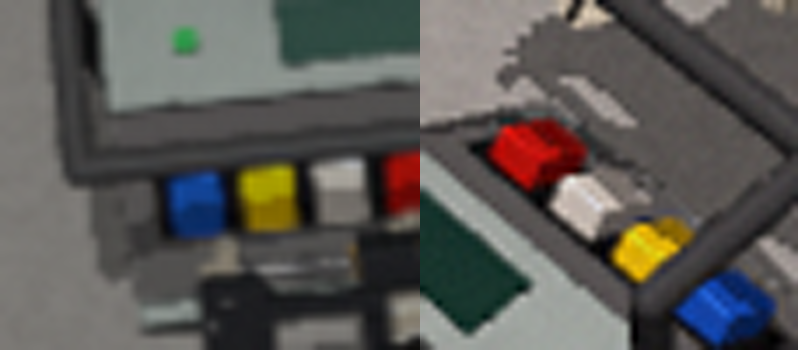

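The contact transient stopped the press early, so red is still up and yellow still down. I'll press again at the same spot, slower and with a higher force cap.

```bash
python3 - <<'E'
from h import *
T=KR-.005*YB
line_to(T-D*(.178+.002),speed=.06)
for d,f in((.003,25),(.0105,25)):
    r=line_to(T+D*(-.178+d),speed=.02,until_force=f)
    s=read_state();b=np.array(s["tcp_pos"]);print(r,"depth",(b-(T-D*.178))@D,s["force"])
hold(.2);s=read_state();b=np.array(s["tcp_pos"]);print("depth",(b-(T-D*.178))@D,s["force"])
r=line_to(T-D*(.178+.05),speed=.1);
s=read_state();print(s["clock"],s["force"])
cv2.imwrite("pics/s5.png",get_image("scene"));cv2.imwrite("pics/t5.png",get_image("top"))
def c(im,x,y,w,h,k):return cv2.resize(im[y:y+h,x:x+w],None,fx=k,fy=k,interpolation=cv2.INTER_CUBIC)
cv2.imwrite("pics/c8.png",np.hstack([c(cv2.imread("pics/t5.png"),215,150,60,50,7),c(cv2.imread("pics/s5.png"),230,230,54,50,7)]))
E
```

```text
False depth 0.0028907559927928987 [-0.08770431 -0.42085717  1.83260662]
True depth 0.008661683039755287 [-10.78674576  -2.53898078  16.14020437]
depth 0.008645372149393456 [-10.00424404  -1.54289322  16.40609965]
10.9333 [-0.12311925  0.05608887  0.73601341]
```

View pics/c8.png

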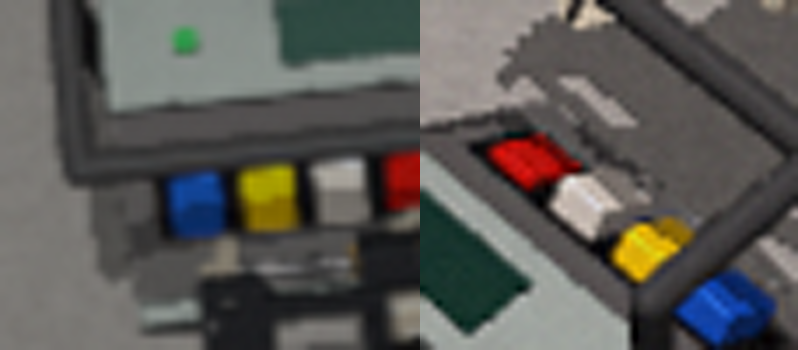

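```bash
python3 - <<'E'
import cv2,numpy as np
def c(im,x,y,w,h,k):return cv2.resize(im[y:y+h,x:x+w],None,fx=k,fy=k,interpolation=cv2.INTER_CUBIC)
L=[c(cv2.imread(f"pics/s{i}.png") if i else cv2.imread("pics/scene0.png"),236,240,44,44,6) for i in(0,4,5)]
cv2.imwrite("pics/c9.png",np.hstack(L))
for i in(0,4,5):
    im=cv2.imread(f"pics/s{i}.png" if i else "pics/scene0.png")[240:290,236:286].astype(int)
    y=(im[...,2]>70)&(im[...,1]>55)&(im[...,0]<.35*im[...,1]);r=(im[...,2]>60)&(im[...,2]>2.2*im[...,1]);
    for n,m in(("y",y),("r",r)):
        a=np.argwhere(m);print(i,n,len(a),a.mean(0)+[240,236])
E
```

```text
0 y 39 [266.12820513 261.46153846]
0 r 99 [251.25252525 246.25252525]
4 y 62 [264.87096774 262.17741935]
4 r 99 [251.25252525 246.25252525]
5 y 62 [264.87096774 262.17741935]
5 r 65 [252.49230769 245.69230769]
```

View pics/c9.png

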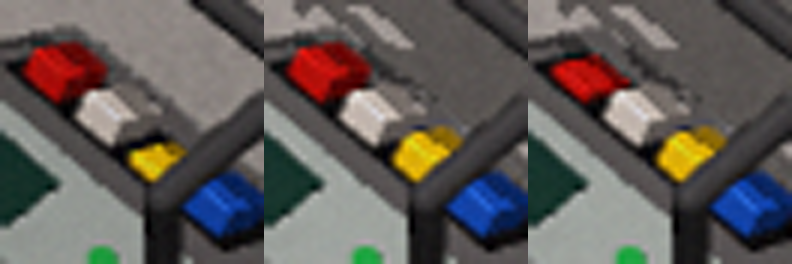

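The first press freed yellow (scene (262,265), centroid up 1.3 px) and the second latched red (centroid 1.2 px lower, 99→65 px visible). White and blue are still up. Now for the lever.

```bash
cat >> h.py <<'E'
YS=np.radians(-3.9);RS=R.from_euler("z",YS).as_matrix();UX=RS[:,0]
SO=np.array([.463,-.3105,0]);H=SO+RS@[.05,0,.066]
def B(deg): a=np.radians(deg);return H+.085*(-np.cos(a)*UX+np.array([0,0,np.sin(a)]))
DN=np.array([0,0,-1.])
E
python3 - <<'E'
from h import *
T=KR-.005*YB
line_to(T-D*(.178+.11),speed=.2)
for sg in(1,-1):
    q=quat(att(DN,sg*UX));j=ik(B(25)+[0,0,.268],q);print(sg,None if j is None else np.round(j,2))
print(read_state()["joints"].round(2),B(25))
E
```

```text
1 [ 1.05  0.42 -0.72  1.8   0.31  1.04  0.15]
-1 [-0.27  0.53  1.16  1.9  -0.55  1.09 -2.1 ]
[ 0.59  0.23 -0.71  2.3   1.23  0.14  0.42] [ 0.43602645 -0.30866113  0.10192255]
```

```bash
python3 - <<'E'
from h import *
q=quat(att(DN,UX))
movep(B(25)+[0,0,.268],q)
open_jaws()
r=line_to(B(25)+[0,0,.168],speed=.12,until_force=8)
s=read_state();print(r,s["clock"],s["tcp_pos"],s["force"],s["opening"])
t=get_image("top");i=get_image("scene")
def c(im,x,y,w,h,k):return cv2.resize(im[y:y+h,x:x+w],None,fx=k,fy=k,interpolation=cv2.INTER_CUBIC)
cv2.imwrite("pics/c10.png",np.hstack([c(t,330,180,80,80,5),c(i,185,100,80,80,5)]))
E
```

```text
False 15.575 [ 0.43639283 -0.30869687  0.27054537] [ 0.53607472 -0.19538907 -0.44482938] 0.0919592934049284
```

View pics/c10.png

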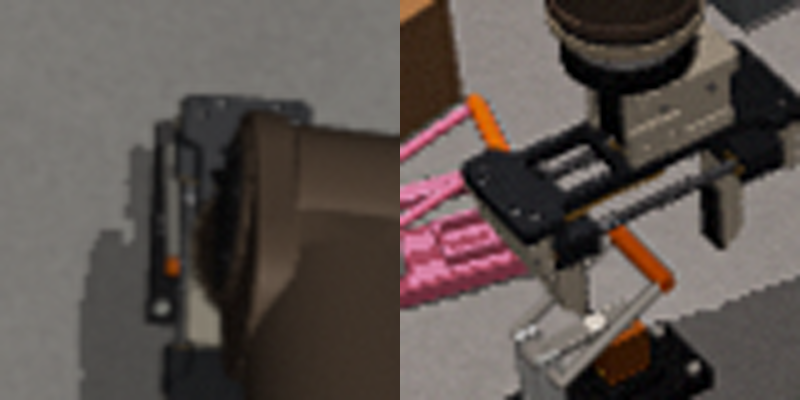

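The fingers straddle the orange bar (scene crop (640,255)), with one inside the bail and one outside. I'll grip lightly and swing.

```bash
python3 - <<'E'
from h import *
close(10)
s=read_state();print(s["clock"],s["opening"],s["force"])
for a in(35,45,55,65,75,85,95):
    r=line_to(B(a)+[0,0,.168],speed=.08)
    s=read_state();print(a,s["opening"].__round__(4),np.round(s["force"],1))
print(s["clock"],s["tcp_pos"]-B(95))
i=get_image("scene")
def c(im,x,y,w,h,k):return cv2.resize(im[y:y+h,x:x+w],None,fx=k,fy=k,interpolation=cv2.INTER_CUBIC)
cv2.imwrite("pics/c11.png",c(i,165,90,110,110,5))
E
```

```text
16.8917 0.011389297778538856 [10.38544627 -1.56119376 -7.78143492]
35 0.0116 [11.4 -2.2 -7.2]
45 0.011 [ 8.7 -1.5 -8.8]
55 0.0115 [ 5.8 -0.5 -6.4]
65 0.0113 [ 1.6  2.3 -0.5]
75 0.0116 [-0.3  3.2  5.1]
85 0.0117 [-0.2  2.5  4.3]
95 0.0113 [1.4 1.6 4.4]
19.225 [ 1.49759755e-04 -7.45685078e-05  1.68148850e-01]
```

View pics/c11.png

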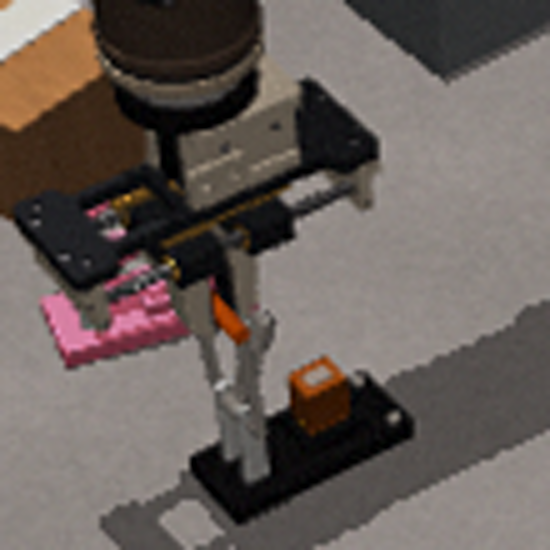

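```bash
python3 - <<'E'
from h import *
line_to(B(95)+[0,0,.170],speed=.08)
open_jaws()
P=lambda a:B(a)+.040*UX+[0,0,.169]
line_to(B(95)+.034*UX+[0,0,.170],speed=.12,until_force=6)
for a in(100,107,114,121,126,131,136):
    r=line_to(P(a),speed=.08,until_force=10)
    s=read_state();print(a,r,np.round(s["force"],1),((s["tcp_pos"]-P(a))@UX).round(4))
    if r and a>115: break
print(s["clock"])
i=get_image("scene")
def c(im,x,y,w,h,k):return cv2.resize(im[y:y+h,x:x+w],None,fx=k,fy=k,interpolation=cv2.INTER_CUBIC)
cv2.imwrite("pics/c12.png",c(i,165,90,110,110,5))
E
```

```text
100 False [-0.2 -0.2 -0.4] -0.0002
107 False [-1.   0.2 -0.2] 0.0002
114 False [-0.4  0.8 -0.6] 0.0004
121 False [-0.5  0.7  0.1] 0.0004
126 False [ 0.  -0.4  0.8] 0.0003
131 False [-6.9  0.3  1.2] -0.0011
136 False [-23.7   1.7  13.6] -0.0043
23.2
```

View pics/c12.png

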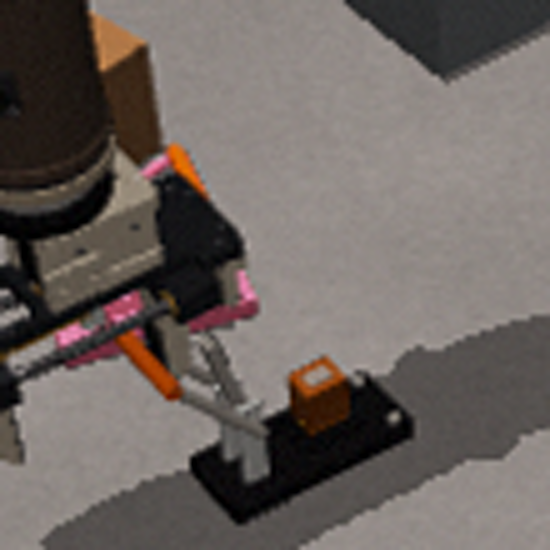

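```bash
python3 - <<'E'
from h import *
s=read_state();p=np.array(s["tcp_pos"])
line_to(p-.005*UX,speed=.05)
line_to(p-.005*UX+[0,0,.06],speed=.12)
uy=RS[:,1]
for sg in(1,-1):
    q=quat(att(DN,sg*uy));j=ik(SO+RS@[-.005,0,.28],q);print(sg,None if j is None else np.round(j,2))
t=get_image("top");i=get_image("scene");cv2.imwrite("pics/s13.png",i);cv2.imwrite("pics/t13.png",t)
print(onz("scene",(165+320/5-.4,90+372/5-.4),.06),read_state()["joints"].round(2),read_state()["clock"])
def c(im,x,y,w,h,k):return cv2.resize(im[y:y+h,x:x+w],None,fx=k,fy=k,interpolation=cv2.INTER_CUBIC)
cv2.imwrite("pics/c13.png",np.hstack([c(t,340,185,50,60,8),c(i,195,130,50,60,8)]))
E
```

```text
1 [ 1.18  0.68 -1.01  1.84  0.68  1.02  1.39]
-1 [ 0.71  0.48 -0.29  1.87  0.18  0.82 -1.31]
[ 0.45472376 -0.31501703  0.06      ] [ 0.79  0.66 -0.64  1.44  0.4   1.18  0.03] 24.3417
```

View pics/c13.png

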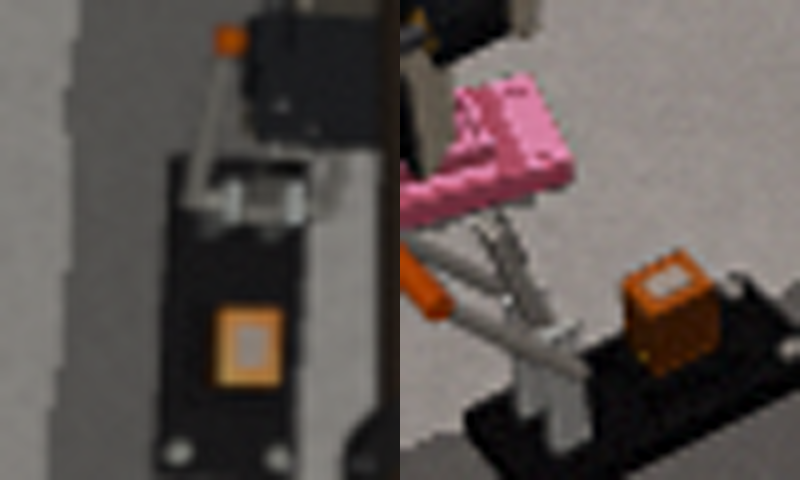

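```bash
python3 - <<'E'
from h import *
a=(370.6,227.9);b=(227.9,164.5)
print(onz("top",a,.06),onz("scene",b,.06),tri(a,b),SO+RS@[-.005,0,.06])
q=quat(att(DN,RS[:,1]))
for h in(.178+.031,.28):print(ik([.458,-.312,h],q))
for sg in(1,-1):
  ut=R.from_euler("z",5.5,degrees=True).as_matrix()[:,0]
  for h in(.2,.35):
    j=ik([.469,.3735,h],quat(att(DN,sg*ut)));print(sg,h,None if j is None else np.round(j,2))
E
```

```text
[ 0.45728723 -0.31054619  0.06      ] [ 0.45762515 -0.31463713  0.06      ] (array([ 0.45817715, -0.31110229,  0.06275369]), np.float64(0.002922454270829229)) [ 0.45801158 -0.31015992  0.06      ]
[ 1.12682635  0.76386209 -0.93108851  1.88816834  0.78333158  0.9050154
  1.30763782]
[ 1.17935168  0.67990731 -1.00934888  1.83297193  0.67544116  1.01825944
  1.39334565]
1 0.2 [-0.31  0.73 -0.68  1.79  0.6   0.84 -1.18]
1 0.35 [-0.19  0.6  -0.88  1.65  0.5   1.13 -1.1 ]
-1 0.2 [-0.1   0.91 -1.08  1.77  0.92  1.06  1.71]
-1 0.35 [-0.09  0.68 -1.07  1.65  0.63  1.2   1.93]
```

```bash
python3 - <<'E'
from h import *
q=quat(att(DN,RS[:,1]));G=np.array([.458,-.3115,0])
movep(G+[0,0,.37],q)
r=line_to(G+[0,0,.209],speed=.13,until_force=8);print(r)
s=read_state();print(s["clock"],s["tcp_pos"],s["force"])
close(15)
s=read_state();print(s["opening"],s["force"])
line_to(G+[0,0,.219],speed=.03);s=read_state();print(s["opening"],s["force"])
line_to(G+[0,0,.43],speed=.15)
s=read_state();print(s["clock"],s["opening"],s["force"])
i=get_image("scene");cv2.imwrite("pics/s14.png",i)
def c(im,x,y,w,h,k):return cv2.resize(im[y:y+h,x:x+w],None,fx=k,fy=k,interpolation=cv2.INTER_CUBIC)
cv2.imwrite("pics/c14.png",c(i,165,50,140,150,4))
E
```

```text
False
27.05 [ 0.45833402 -0.31157545  0.20972573] [0.52306248 0.05547574 0.1373048 ]
0.02385380843433673 [ 0.26749829 -0.15477399 -0.09679037]
0.023858275772574846 [ 0.31267488  0.49302668 -0.44970025]
30.15 0.02376607134216296 [ 0.31624486  0.22867182 -1.1547232 ]
```

View pics/c14.png

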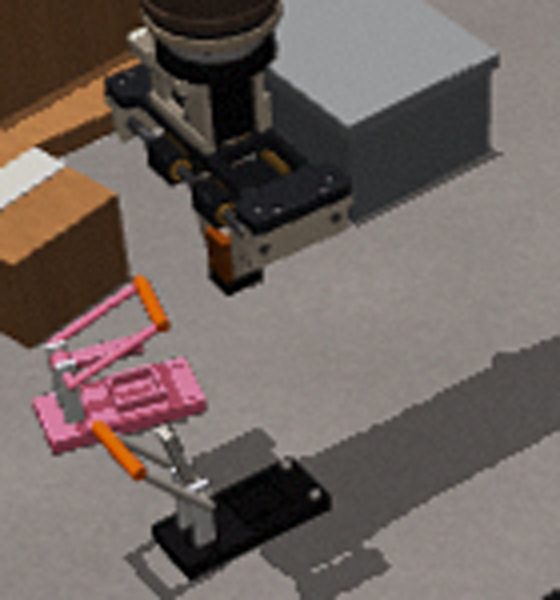

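```bash
python3 - <<'E'
from h import *
ut=R.from_euler("z",5.5,degrees=True).as_matrix()[:,0];L=np.array([.469,.3735,0])
movep([.47,.02,.45],quat(att(DN,np.array([-.7071,.7071,0]))))
q=quat(att(DN,-ut))
movep(L+[0,0,.36],q)
line_to(L+[0,0,.235],speed=.15)
s=read_state();print(s["clock"],s["opening"],s["tcp_pos"],s["force"])
t=get_image("top");i=get_image("scene");cv2.imwrite("pics/s15.png",i)
def c(im,x,y,w,h,k):return cv2.resize(im[y:y+h,x:x+w],None,fx=k,fy=k,interpolation=cv2.INTER_CUBIC)
cv2.imwrite("pics/c15.png",np.hstack([c(t,120,190,90,90,4),c(i,340,270,90,90,4)]))
E
```

```text
33.8083 0.024253294856347907 [0.4691772  0.37390043 0.23598811] [ 1.18154877  1.11601083 -0.14263654]
```

View pics/c15.png

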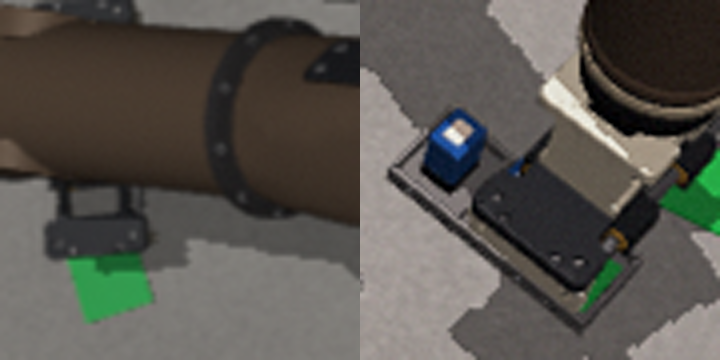

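The gripper is over the green-pad compartment, and the blue neighbour is clear. Lowering.

```bash
python3 - <<'E'
from h import *
L=np.array([.469,.3735,0])
line_to(L+[0,0,.207],speed=.08,until_force=10)
r=line_to(L+[0,0,.197],speed=.02,until_force=4)
s=read_state();print(r,s["clock"],s["opening"],s["tcp_pos"],s["force"])
E
```

```text
True 34.825 0.023987885600519163 [0.46914876 0.37365004 0.19952053] [0.00703746 0.63091504 3.0932848 ]
```

```bash
python3 - <<'E'
from h import *
L=np.array([.469,.3735,0])
open_jaws();s=read_state();print(s["clock"],s["opening"],s["force"])
line_to(L+[0,0,.34],speed=.12,until_force=8)
movep([.40,.12,.45],s["orientation"])
t=get_image("top");i=get_image("scene");cv2.imwrite("pics/s16.png",i);cv2.imwrite("pics/t16.png",t)
def c(im,x,y,w,h,k):return cv2.resize(im[y:y+h,x:x+w],None,fx=k,fy=k,interpolation=cv2.INTER_CUBIC)
cv2.imwrite("pics/c16.png",np.hstack([c(t,130,200,80,80,5),c(i,345,285,80,80,5)]))
print(read_state()["clock"])
E
```

```text
35.9917 0.09157295186564506 [-0.04947744  0.20825097 -0.85622539]
38.5167
```

View pics/c16.png

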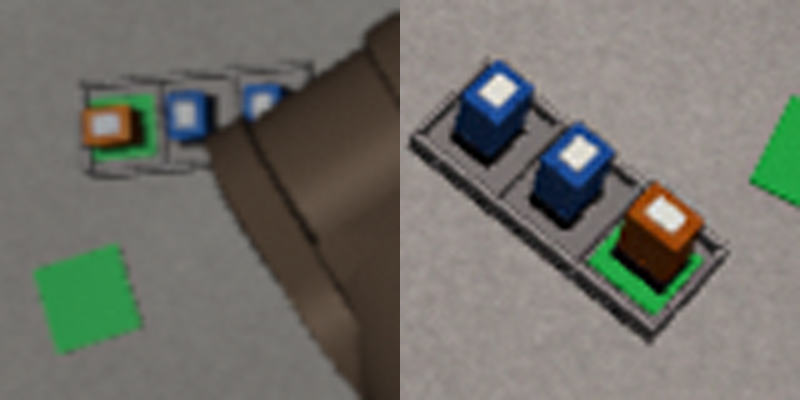

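View pics/s16.png

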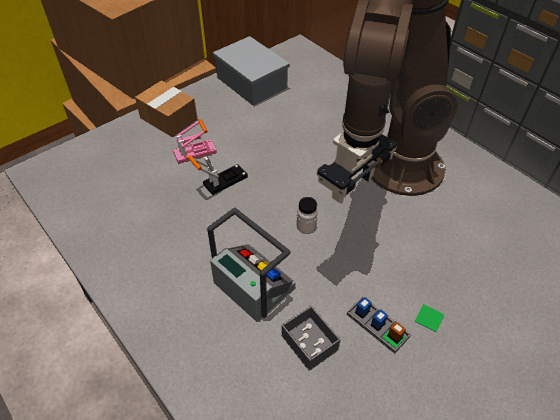

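The relay stands upright on the pad (scene (397,331)) and the lever is open. I'll do one numeric check before handing in.

```bash
python3 - <<'E'
from h import *
print("relay top",onz("top",(151.2,224.4),.051),onz("scene",(345+(667-400)/5-.4,285+213/5-.4),.051))
a=cv2.imread("pics/scene0.png");b=cv2.imread("pics/s16.png")
for n,(x,y,w,h) in dict(blues=(354,294,36,36),jar=(297,195,24,40),bin=(280,305,62,64),console=(205,205,95,115)).items():
    d=cv2.absdiff(a[y:y+h,x:x+w],b[y:y+h,x:x+w]).max(2)>40;print(n,d.sum(), np.argwhere(d).mean(0)+[y,x] if d.any() else "")
im=b[240:290,236:286].astype(int)
y=(im[...,2]>70)&(im[...,1]>55)&(im[...,0]<.35*im[...,1]);r=(im[...,2]>60)&(im[...,2]>2.2*im[...,1])
print("yellow",y.sum(),"red",r.sum(),read_state()["force"],read_state()["clock"])
E
```

```text
relay top [0.46801223 0.37415494 0.051     ] [0.46719357 0.37384154 0.051     ]
blues 1 [329. 389.]
jar 0 
bin 0 
console 82 [255.45121951 254.01219512]
yellow 62 red 65 [-0.14692753 -0.08672683 -0.82341382] 38.5167
```

```bash
python3 - <<'E'
from station import *
hand_in()
E
```

```text
the job is handed in; nothing more can be done
```

The job is done and handed in at about 38.5 s of the 72 s allowed.

- **Keys:** Red is latched down and yellow has popped up; white and blue look unchanged. The first press stopped early on the contact transient. It freed yellow but did not latch red. A slower second press at the same spot latched red.
- **Lever:** I swung it until it met its stop, with about 27 N on the tool at the end, and left it open.
- **Relay:** The amber relay stands upright on the smaller green pad, in the tray. The two cameras put its top at (0.468, 0.374) and (0.467, 0.374) m, within about 3 mm of the measured pad centre. I lowered it until contact before opening the fingers.
- **Everything else:** Pictures from before and after show the jar, bin and blue relays unmoved. The robot was touching nothing at hand-in.

The socket and bar measurements from the two views disagreed by 2–4 mm. The early part of the lever swing showed up to about 14 N of side load because of that, with no visible harm.

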